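# Fill the loan carton and hold the spring clip open round its card

## Task

Finish packing the library loan carton: lower the blue book (upright, not dropped) into the long slot at its end and the amber jar into the square pocket in its middle, right down to the floor, and let go of them. Then squeeze the handles of the red spring clip so that its jaws gape wide, carry it to the yellow card standing in the carton and lower it upright over the middle of the card's top edge, one jaw on each side and the edge one to three centimetres in between the jaws, touching neither card nor carton. Finish while still holding it there wide open, ready for a slip to be slid in, and leave the mug, stamp and stapler alone.

Things in the scene. Friction and masses are not known exactly. Their poses are not given: they have to be found in the camera images.
- carton: Fixed open cardboard carton, 130 (x) x 220 (y) x 70 mm high, walls and floor 5 mm, origin at the centre of its underside, z up. It turns about z by up to 0.3 rad. Books already packed in it (fixed, tops 61 mm above the table) leave two pockets: the book slot at the -y end, the jar pocket in the middle. The card stands near the +y end.
- book_slot (a point): Centre of the floor of the book slot, 5 mm above the carton's underside at (0, -85) mm in the carton's frame. The slot is 120 mm long along the carton's x and 40 mm wide along its y.
- jar_slot (a point): Centre of the floor of the square jar pocket, 5 mm above the carton's underside at (0, +6.5) mm in the carton's frame. The pocket is 64 mm along x by 63 mm along y.
- card: Stiff yellow card standing upright in the carton, fixed; 90 mm wide along the carton's x, 4 mm thick along its y, top 140 mm above the table. Origin at the centre of its lower edge, at (0, +85, +5) mm in the carton's frame; axes as the carton's.
- card_edge (a point): Middle of the card's top edge, 140 mm above the table; the edge runs along the carton's x.
- book: Loose blue book standing upright on its edge, 108 (x) x 32 (y) x 110 mm high, about 0.28 kg, origin at the centre of its underside. Pinch it across its y (32 mm) near its top.
- jar: Loose upright round amber jar with a white lid, 56 mm in diameter, 95 mm high, about 0.2 kg, origin at the centre of its underside.
- clip: Loose red spring clip, about 70 g, standing on its closed black jaw tips, handles up. Origin at the bottom between the closed tips, on the clip's middle plane also when open; z up to the handles; the jaws part along y. Jaws: 40 mm wide along x, 4 mm thick, each with a black foot 10.5 mm thick and 7 mm high at the tip. Fully open the feet are 31 mm apart inside, 3 mm above the origin.
- clip_pin (a point): Middle of the clip's steel pivot pin (10 mm thick, 46 mm long along the clip's x), 45 mm above the clip's origin. The jaws hang below it, the handles rise above it.
- clip_handles (a point): Between the clip's two handle plates, 75 mm above its origin. Each is 36 mm wide along x and rises from the pin to about 90 mm; shut, they flare to about 52 mm over the outer faces at the top; fully open they are parallel, 20 mm over the outer faces. Squeezing them together along the clip's y (3 N to start, 9 N fully open) parts both jaws alike; released, the spring shuts them.
- clip_jaw (a joint): How far each jaw of the clip is swung open: 0 rad = shut (as at the start), 0.35 rad = fully open against a stop.
- mug: White mug, 76 mm across, 90 mm high, loose; bystander. Origin at the centre of its underside.
- stamp: Hand stamp, black base 45 x 30 mm, wooden knob, 77 mm high, loose; bystander. Origin at the centre of its underside.
- stapler: Green and black stapler, 130 x 36 mm, about 50 mm high, loose; bystander. Origin at the centre of its underside.

How it is judged:
By the outcome, as a careful person would: the job done as asked, in the order asked, and still so for the second after the job is handed in, while the arm keeps its last pose, push and grip.
It also fails if it takes over 72 s, if anything falls off the work surface, if the arm or the gripper's body presses on something with over 40 N, if the wrist force passes 120 N, or if a joint passes its speed limit or range.

## Robot

A 6-joint arm with a two-finger parallel gripper is mounted at the origin on the work surface. World frame = base frame: x ahead of the robot, y to its left, z up, the work surface at z = 0. Lengths are in mm, angles in rad, forces in N, time in s.
With the tool pointing down it reaches from about 275 to 1000 mm from the base axis. Payload 8.4 kg.
Tool frame: the origin (TCP) lies on the centre line of the jaws, within the pads' length; the fingertips stand 17 mm ahead of it and the grasp point (between the pads) lies 2 mm behind it; z points along the fingers, y is the line along which they close (so a half turn about z gives the same grasp; the last joint's range is limited). The gripper opens to 85 mm and grips with 20 to 120 N. Pads are 22 mm wide; open, the fingers measure 114 mm over their backs; the gripper's body (76 mm by 85 mm) begins 54 mm behind the grasp point. The pads swing forward as they close: fully open they stand 13 mm farther back than shut.
Start: joints at [-1.24, 0.353, 1.633, -0, 1.155, -0.002], TCP at [204.18, -590.71, 248.281] pointing down, gripper open.
Joint ranges: [-2.63, 2.63], [-0.92, 2.1], [0.06, 2.66], [-1.3, 4.44], [0, 2.69], [-3.02, 3.02]. Speed limits (rad/s): [2.22, 2.22, 2.79, 3.14, 3.14, 3.14].

## Interface

Orientations are given as [roll, pitch, yaw] about the fixed x, y, z axes, in that order (R = Rz(yaw) Ry(pitch) Rx(roll)).
In Python, from rig import r, eyes gives the robot as it stands. The module is installed in compiled form; this text tells all that it offers.
- The arm moves only by the shell command python3 -m inch 'ROWS' [FORCE]. ROWS is JSON, a list of rows, each a list of 7 numbers: the shift along the tool's x, y, z in m, then the turn, a rotation vector about the tool's x, y, z in degrees, then the closure, from -1 (fully open) to 1 (shut). In form: [[x, y, z, rx, ry, rz, gripper], ...]. A call has 1 to 8 rows; each row shifts and turns the commanded pose from where the row before left it, along the tool's axes as they then stand; what a row does not reach is not made up. A row lasts 1/10 s, in which the tool goes at most 50 mm and 8.59 degrees, less where a joint would pass 70% of its speed; a pose out of reach is approached as far as the arm can. A call with a gripper value outside its range is refused whole. The fingers move at their own pace and stop on an object; FORCE is the grip in N (left out, the last holds). Time passes only in rows, so rows that do not move let the fingers close. It gives the time, the measured TCP pose, the force, the opening and the grip force at its end, in the units of the state.
- r.sense(): the state, without advancing time (a new reading comes with each control period).
- eyes.grab_frame(name): name is "scene" or "top" or "wrist"; returns a dict with "img" (420x560x3 uint8, blue, green, red), "fx", "fy", "cx", "cy" (pixels), "R" (3x3) and "t" (3): a world point X has camera coordinates R X + t; the wrist camera has in their place "hand_eye" (4x4, takes a point from camera to tool coordinates, whose origin is the TCP and whose axes are the flange's). Camera axes: x right, y down, z forward; pixel columns grow to the right and rows downward; lengths in mm; the calibration is good to about 2 mm. The wrist camera is an equidistant fisheye: a pixel r from the principal point sees the ray r / f radians off the axis. A picture is of the moment at which its call begins: read the wrist's pose just before it. There is no depth.
- r.sign_off(): hands the job in; it is judged then, once.
The state is a dict: "clock": time; "qpos": joint angles; "qvel": joint speeds; "joint_efforts": joint torques, N m; "eef_pos": TCP position; "tcp_rot": TCP orientation; "contact_force": force on the tool from outside, world axes, zero at the start; "wrist_torque": the same for the moment, N m; "opening": opening from 0.0 (shut) to 1.0 (fully open); "grasp_force": force on a finger pad.
Only numpy, scipy, OpenCV 4.12 (cv2) and the standard library are available. Lean on these libraries where they do the work, as an engineer would, in place of code of your own. Each camera call takes 0.05 s, during which the arm holds its last target. There are 200 camera calls.

## Working session

There is one attempt and no reset: what is moved stays moved. The work goes in short steps, Python scripts to look and compute and a shell command to move; the robot and the scene stay as the last step left them, time stands still between calls to the robot, and variables do not carry over. Pictures are saved under pics/ and viewed, at most 10 in all, crops included, and the job is handed in when it is done.

```bash
mkdir -p pics
python3 - <<'E'
from rig import r,eyes
import cv2,pickle
s=r.sense();print(s)
for n in("scene","top"):
    f=eyes.grab_frame(n);pickle.dump(f,open(n+'.pkl','wb'));cv2.imwrite(f'pics/{n}0.png',f['img']);print(n,f['fx'],f['cx'],f['cy'],f['R'],f['t'])
f=eyes.grab_frame("wrist");print({k:v for k,v in f.items() if k!='img'})
E
```

```text
{'clock': 0.0, 'qpos': array([-1.24037312e+00,  3.53668006e-01,  1.63414568e+00,  2.55832101e-08,
        1.15520560e+00, -2.43315489e-03]), 'qvel': array([-2.24226023e-03, -5.52767766e-05,  1.14765218e-03,  9.59243401e-04,
       -9.87269646e-05,  1.48715514e-04]), 'joint_efforts': array([ 4.86019417e-03, -6.05248260e+01, -3.42071700e+01,  3.44057344e-04,
        9.53907816e-03,  5.95642618e-06]), 'eef_pos': array([ 204.04549481, -590.26531859,  247.5443248 ]), 'tcp_rot': array([-3.14016602e+00, -3.49461056e-06,  3.32856351e-01]), 'contact_force': array([ 0.54505696, -0.42079951, -0.11365167]), 'wrist_torque': array([-0.01220514, -0.02238424,  0.0038978 ]), 'grasp_force': 0.0, 'opening': 1.0010452474526084}
scene 379.00611217858494 288.6029792393313 207.20576865561156 [[ 0.3292485   0.94407006 -0.01808752]
 [ 0.51297286 -0.19491814 -0.83598192]
 [-0.79275108  0.26596738 -0.54845882]] [-146.0614221  -237.73637365 1299.06848078]
top 446.66033389316425 274.5884357473294 207.499869937531 [[ 0.01332677 -0.99987579  0.00841445]
 [-0.99066187 -0.01434498 -0.13558496]
 [ 0.13568882 -0.00652896 -0.99072999]] [-63.43763069 624.68318127 940.91108882]
{'fx': 325.19226210127806, 'fy': 325.19226210127806, 'cx': 277.6598220923738, 'cy': 208.18681660098503, 'hand_eye': array([[-2.67995583e-04, -9.48969877e-01, -3.15366613e-01,
         8.09866070e+01],
       [ 9.99997932e-01, -8.90168164e-04,  1.82881675e-03,
         1.05841879e-01],
       [-2.01622133e-03, -3.15365470e-01,  9.48968153e-01,
        -1.25232069e+02],
       [ 0.00000000e+00,  0.00000000e+00,  0.00000000e+00,
         1.00000000e+00]])}
```

View pics/top0.png

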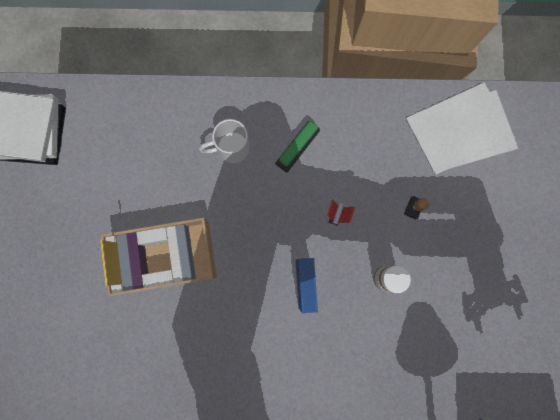

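View pics/scene0.png

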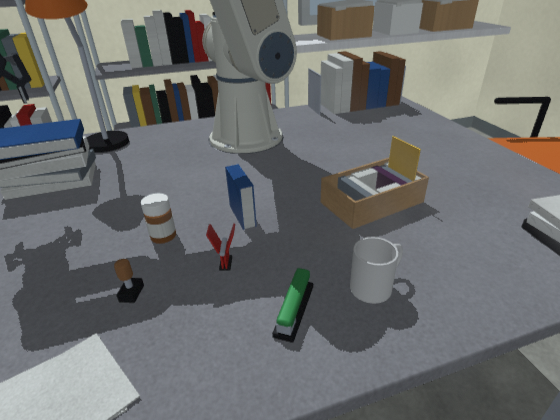

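The top view shows the carton at (100-213, 220-293), the book at (307, 285), the jar at (395, 280) and the clip at (341, 213). The stamp, stapler and mug lie farther from the robot. I'll enlarge both regions.

Run:
```python
import cv2,pickle
f=pickle.load(open('top.pkl','rb'))['img']
def crop(x0,y0,x1,y1,k,n):
    c=cv2.resize(f[y0:y1,x0:x1],None,fx=k,fy=k,interpolation=cv2.INTER_CUBIC)
    for x in range(x0,x1,10): cv2.line(c,((x-x0)*k,0),((x-x0)*k,8),(0,255,255),1);cv2.putText(c,str(x),((x-x0)*k,18),0,.35,(0,255,255),1)
    for y in range(y0,y1,10): cv2.line(c,(0,(y-y0)*k),(8,(y-y0)*k),(0,255,255),1);cv2.putText(c,str(y),(9,(y-y0)*k+4),0,.35,(0,255,255),1)
    cv2.imwrite(n,cv2.convertScaleAbs(c,alpha=1.6,beta=10))
crop(95,210,220,300,6,'pics/c1.png')
crop(290,190,430,320,5-1,'pics/c2.png')
```

```text
(no output)
```

View pics/c1.png

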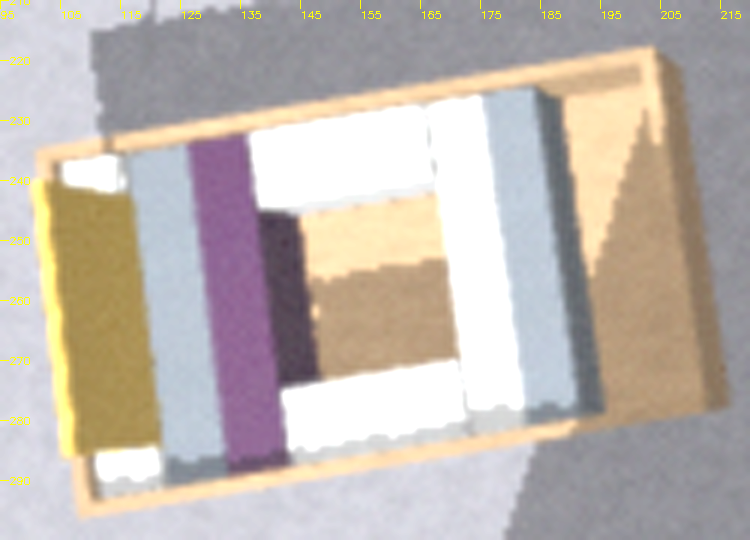

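View pics/c2.png

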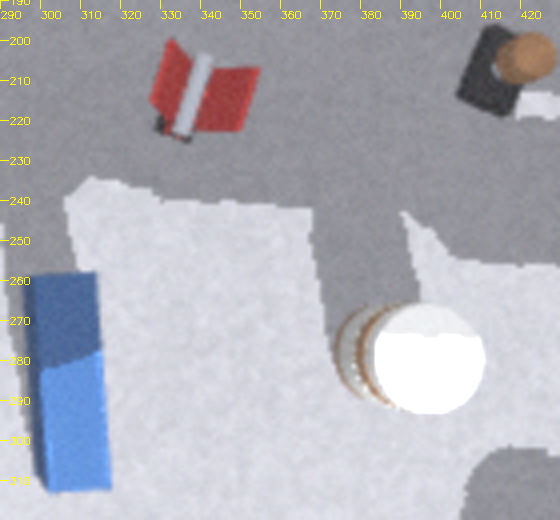

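c1 shows the carton rim corners at about (35,150), (655,45), (705,410) and (85,517) in crop pixels. The card's bright top edge runs from (40,180) to (69,457). c2 shows the book top corners, the jar lid centre at (429,359) and the clip pin from (205,55) to (183,137).

```bash
cat > h.py <<'E'
import numpy as np,pickle
from scipy.spatial.transform import Rotation as Ro
T=pickle.load(open('top.pkl','rb'))
def plane(f,u,v,z):
    d=f['R'].T@np.array([(u-f['cx'])/f['fx'],(v-f['cy'])/f['fy'],1]); c=-f['R'].T@f['t']
    return (c+d*(z-c[2])/d[2])[:2]
def wrist(f,s,u,v,z):   # fisheye ray to plane z
    a=np.array([(u-f['cx'])/f['fx'],(v-f['cy'])/f['fy']]);th=np.hypot(*a)
    d=np.array([*(a/th*np.sin(th)),np.cos(th)]);H=f['hand_eye']
    R=Ro.from_euler('xyz',s['tcp_rot']).as_matrix()
    d=R@H[:3,:3]@d;c=R@H[:3,3]+s['eef_pos'];return (c+d*(z-c[2])/d[2])[:2]
def wproj(f,s,X):
    H=f['hand_eye'];R=Ro.from_euler('xyz',s['tcp_rot']).as_matrix()
    p=H[:3,:3].T@(R.T@(np.array(X)-s['eef_pos'])-H[:3,3]);th=np.arctan2(np.hypot(*p[:2]),p[2]);n=p[:2]/np.hypot(*p[:2])
    return np.array([f['cx'],f['cy']])+f['fx']*th*n
E
python3 - <<'E'
from h import *
def P(L,x0,y0,k,z): return np.array([plane(T,x0+x/k,y0+y/k,z) for x,y in L])
c=P([(35,150),(655,45),(705,410),(85,517)],95,210,6,70)
print('carton',c.round(),np.linalg.norm(np.roll(c,-1,0)-c,axis=1),c.mean(0))
for a,b in((0,1),(3,2)): d=c[a]-c[b];print('yaxis yaw',np.arctan2(d[1],d[0])-np.pi/2)
e=P([(40,180),(69,457)],95,210,6,140);d=e[0]-e[1];print('card',e,e.mean(0),np.hypot(*d),np.arctan2(d[1],d[0]))
b=P([(32,274),(97,270),(112,488),(47,492)],290,190,4,110);print('book',b,b.mean(0),np.linalg.norm(np.roll(b,-1,0)-b,axis=1))
d=b[1]-b[2];print(np.arctan2(d[1],d[0]))
print('jar',P([(429,359),(374,359),(484,359)],290,190,4,95))
p=P([(205,55),(183,137)],290,190,4,48);d=p[0]-p[1];print('pin',p,p.mean(0),np.hypot(*d),np.arctan2(d[1],d[0]))
p=P([(172,38),(150,102),(258,68),(242,130)],290,190,4,89);print('handles',p,p.mean(0))
E
```

```text
carton [[558. 312.]
 [598.  95.]
 [470.  73.]
 [431. 287.]] [220.79208486 129.67919482 216.90012251 129.4356908 ] [514.23702956 191.90311539]
yaxis yaw 0.1838715525219321
yaxis yaw 0.18273946757324855
card [[543.10932452 283.39746042]
 [454.26097346 268.25371674]] [498.68514899 275.82558858] 90.12969798219945 0.16882247826170527
book [[ 513.02095074 -102.97720511]
 [ 515.47364688 -135.82075189]
 [ 407.83110907 -143.42074127]
 [ 405.48213646 -111.1019204 ]] [ 460.45196079 -123.33015467] [ 32.93500089 107.91049896  32.40407158 107.84529463]
0.07048699076971487
jar [[ 472.94558801 -307.09282391]
 [ 472.57602652 -278.9323021 ]
 [ 473.31533904 -335.26778883]]
pin [[ 635.22465882 -200.98126039]
 [ 589.84017733 -188.65235379]] [ 612.53241807 -194.81680709] 47.029279157963984 -0.2652534373369675
handles [[ 637.95931288 -177.19614707]
 [ 603.86908727 -165.51159555]
 [ 622.67089451 -222.35601812]
 [ 589.8164269  -213.61924671]] [ 613.57893039 -194.67075186]
```

```bash
cat >> h.py <<'E'
def go(x,y,z,yaw,s=None):
    from rig import r
    s=s or r.sense(); R=Ro.from_euler('xyz',s['tcp_rot']); G=Ro.from_euler('xyz',[np.pi,0,yaw])
    d=np.array([x,y,z])-s['eef_pos']
    print('t%.1f'%s['clock'],'turn',(R.inv()*G).as_rotvec(degrees=True).round(2),'shift after turn mm',G.inv().apply(d).round(1),'F',s['contact_force'].round(1),'open %.3f grip %.1f'%(s['opening'],s['grasp_force']),'pos',s['eef_pos'].round(1))
E
python3 -c "
from h import *
go(460.5,-123.3,230,.07)"
```

```text
t0.1 turn [-6.000e-02  1.000e-02  1.506e+01] shift after turn mm [ 288.5 -448.    17.7] F [-0.   0.9  0. ] open 1.003 grip 0.0 pos [ 204.1 -590.4  247.7]
```

```bash
python3 -m inch '[[0,0,0,0,0,7.5,-1],[0,0,0,0,0,7.5,-1],[0.024,-0.037,0,0,0,0,-1],[0.024,-0.037,0,0,0,0,-1],[0.024,-0.037,0,0,0,0,-1],[0.024,-0.037,0,0,0,0,-1],[0.024,-0.037,0,0,0,0,-1],[0.024,-0.037,0,0,0,0,-1]]' 40
python3 -m inch '[[0.024,-0.037,0.003,0,0,0,-1],[0.024,-0.037,0.003,0,0,0,-1],[0.024,-0.037,0.003,0,0,0,-1],[0.024,-0.037,0.003,0,0,0,-1],[0.024,-0.037,0.003,0,0,0,-1],[0.024,-0.037,0.003,0,0,0,-1],[0,0,0,0,0,0,-1],[0,0,0,0,0,0,-1]]'
python3 - <<'E'
from h import *
from rig import r,eyes
import cv2
s=r.sense();f=eyes.grab_frame('wrist');pickle.dump((f,s),open('w1.pkl','wb'))
go(460.5,-123.3,95,.07,s)
im=f['img'].copy()
for X in [(513,-103,110),(515.5,-135.8,110),(407.8,-143.4,110),(405.5,-111,110)]:
    p=wproj(f,s,X);print(p.round(1));cv2.circle(im,tuple(int(round(v)) for v in p),2,(0,255,255),-1)
cv2.imwrite('pics/w1.png',im)
E
```

```text
clock: 0.95
eef_pos: [332.5, -357.4, 248.2]
tcp_rot: [-3.142, -0.0, 0.071]
contact_force: [1.4, 0.4, 0.0]
opening: 0.998
grasp_force: 0.0
clock: 1.75
eef_pos: [460.0, -126.5, 230.0]
tcp_rot: [-3.142, 0.001, 0.074]
contact_force: [-0.0, -0.7, 0.0]
opening: 1.0
grasp_force: 0.0
t1.8 turn [-0.    0.04  0.22] shift after turn mm [  0.7  -3.2 135. ] F [-0.  -0.7  0. ] open 1.000 grip 0.0 pos [ 460.  -126.5  230. ]
[251. 139.]
[294.6 138.8]
[292.2 266.8]
[254.3 266.7]
```

View pics/w1.png

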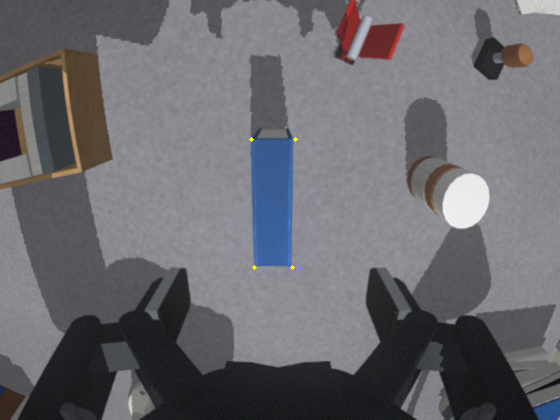

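The wrist view confirms the book corners to within about 1 px (251,139 to 254,267). Next: centre over it, descend and grip.

```bash
python3 -m inch '[[0.0007,-0.0032,0.02,0,0,0.2,-1],[0,0,0.04,0,0,0,-1],[0,0,0.04,0,0,0,-1],[0,0,0.025,0,0,0,-1],[0,0,0.012,0,0,0,-1],[0,0,0,0,0,0,-1],[0,0,0,0,0,0,1],[0,0,0,0,0,0,1]]' 60
python3 -m inch '[[0,0,0,0,0,0,1],[0,0,0,0,0,0,1],[0,0,0,0,0,0,1],[0,0,0,0,0,0,1]]'
python3 -c "
from h import *
go(460.5,-123.3,93,.07)"
```

```text
clock: 2.6
eef_pos: [461.4, -124.7, 94.6]
tcp_rot: [3.141, -0.002, 0.067]
contact_force: [0.3, 0.3, 0.3]
opening: 0.688
grasp_force: 0.0
clock: 3.0
eef_pos: [461.0, -123.9, 94.4]
tcp_rot: [3.142, -0.001, 0.068]
contact_force: [-0.4, 3.3, 8.7]
opening: 0.364
grasp_force: 58.9
t3.0 turn [ 0.   -0.08 -0.14] shift after turn mm [-0.5 -0.7  1.4] F [-0.4  3.3  8.7] open 0.364 grip 58.9 pos [ 461.  -123.9   94.4]
```

```bash
python3 -m inch '[[0,0,-0.01,0,0,0,1],[0,0,-0.025,0,0,0,1],[0,0,-0.035,0,0,0,1],[0,0,-0.03,0,0,0,1],[0,0,-0.01,0,0,-3.2,1],[0,0,0,0,0,-3.2,1],[0,0,0,0,0,0,1]]'
python3 -c "
from h import *
go(529.9,108.4,200,.182)"
```

```text
clock: 3.7
eef_pos: [460.5, -124.2, 204.3]
tcp_rot: [3.141, -0.001, 0.18]
contact_force: [0.1, 0.3, -2.9]
opening: 0.368
grasp_force: 59.9
t3.7 turn [ 0.04 -0.07 -0.11] shift after turn mm [ 110.4 -216.2    4.3] F [ 0.1  0.3 -2.9] open 0.368 grip 59.9 pos [ 460.5 -124.2  204.3]
```

```bash
python3 -m inch '[[0.007,-0.014,0,0,0,0,1],[0.016,-0.032,0,0,0,0,1],[0.02,-0.039,0,0,0,0,1],[0.02,-0.039,0,0,0,0,1],[0.02,-0.039,0,0,0,0,1],[0.017,-0.034,0,0,0,0,1],[0.0104,-0.0192,0.004,0,0,0,1],[0,0,0,0,0,0,1]]'
python3 -m inch '[[0,0,0,0,0,0,1],[0,0,0,0,0,0,1]]'
python3 - <<'E'
from h import *
from rig import r,eyes
import cv2
s=r.sense();f=eyes.grab_frame('top')
go(529.9,108.4,98,.182,s)
def pr(X):
    p=f['R']@np.array(X)+f['t'];return f['cx']+f['fx']*p[0]/p[2],f['cy']+f['fy']*p[1]/p[2]
g=eyes.grab_frame('wrist')['img']
cv2.imwrite('pics/a.png',cv2.convertScaleAbs(g,alpha=1.4))
E
```

```text
clock: 4.5
eef_pos: [530.8, 110.8, 198.7]
tcp_rot: [-3.141, 0.001, 0.18]
contact_force: [0.0, -0.3, -2.3]
opening: 0.365
grasp_force: 60.2
clock: 4.7
eef_pos: [530.0, 107.5, 199.2]
tcp_rot: [3.141, 0.001, 0.178]
contact_force: [0.1, 0.4, -1.7]
opening: 0.368
grasp_force: 60.2
t4.7 turn [ 0.02  0.05 -0.22] shift after turn mm [ 1.000e-01 -9.000e-01  1.012e+02] F [ 0.1  0.4 -1.7] open 0.368 grip 60.2 pos [530.  107.5 199.2]
```

View pics/a.png

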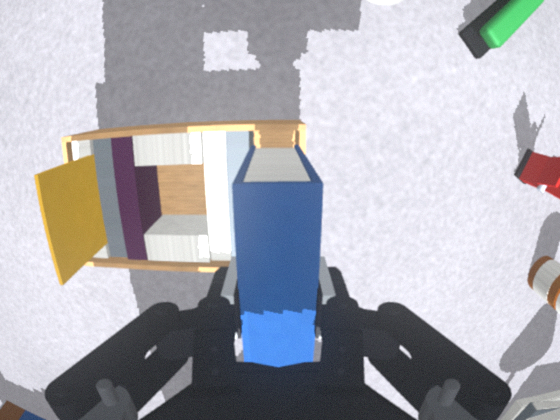

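The book hangs above the slot: its base spans columns 248-313 and the slot spans 252-300, farther from the camera. I'll lower it and watch the force.

```bash
python3 -m inch '[[0,-0.0009,0.01,0,0,-0.2,1],[0,0,0.017,0,0,0,1],[0,0,0.01,0,0,0,1],[0,0,0.006,0,0,0,1],[0,0,0.006,0,0,0,1],[0,0,0.006,0,0,0,1],[0,0,0,0,0,0,1]]'
python3 -c "
from h import *
go(529.9,108.4,99.4,.182)"
```

```text
clock: 5.5
eef_pos: [530.0, 109.1, 143.6]
tcp_rot: [-3.142, 0.001, 0.183]
contact_force: [-0.0, 0.5, -2.4]
opening: 0.365
grasp_force: 60.2
t5.5 turn [-0.    0.05  0.04] shift after turn mm [-0.3  0.6 44.2] F [-0.   0.5 -2.4] open 0.365 grip 60.2 pos [530.  109.1 143.6]
```

No contact, and the base is already below the rims. Continuing down.

```bash
python3 -m inch '[[0,0.0006,0.01,0,0,0,1],[0,0,0.012,0,0,0,1],[0,0,0.009,0,0,0,1],[0,0,0.006,0,0,0,1],[0,0,0.003,0,0,0,1],[0,0,0.002,0,0,0,1],[0,0,0.001,0,0,0,1],[0,0,0,0,0,0,1]]'
python3 -c "
from h import *
go(529.9,108.4,99.4,.182)"
```

```text
clock: 6.3
eef_pos: [530.6, 108.6, 101.4]
tcp_rot: [3.142, -0.0, 0.183]
contact_force: [-0.0, -0.1, -2.2]
opening: 0.364
grasp_force: 60.3
t6.3 turn [ 0.   -0.02  0.04] shift after turn mm [-0.7  0.   2. ] F [-0.  -0.1 -2.2] open 0.364 grip 60.3 pos [530.6 108.6 101.4]
```

```bash
python3 -m inch '[[0,0,0.001,0,0,0,1],[0,0,0.001,0,0,0,1],[0,0,0.001,0,0,0,1],[0,0,0.0005,0,0,0,1],[0,0,0,0,0,0,1],[0,0,0,0,0,0,1]]'
```

```text
clock: 6.9
eef_pos: [530.7, 108.7, 99.3]
tcp_rot: [-3.141, -0.001, 0.183]
contact_force: [-5.0, -0.6, 16.0]
opening: 0.366
grasp_force: 62.3
```

The floor is reached (16 N up). Releasing and rising, then on to the jar.

```bash
python3 -m inch '[[0,0,0,0,0,0,-1],[0,0,0,0,0,0,-1],[0,0,0,0,0,0,-1],[0,0,0,0,0,0,-1],[0,0,0,0,0,0,-1],[0,0,-0.02,0,0,0,-1],[0,0,-0.04,0,0,0,-1],[0,0,-0.04,0,0,0,-1]]'
python3 -m inch '[[0,0,-0.03,0,0,0,-1],[0,0,-0.01,0,0,0,-1]]'
python3 - <<'E'
from h import *
from rig import r,eyes
s=r.sense();go(472.9,-307.1,225,.183,s)
f=eyes.grab_frame('wrist')
import cv2
cv2.imwrite('pics/b.png',cv2.convertScaleAbs(f['img'],alpha=1.4))
E
```

```text
clock: 7.7
eef_pos: [529.8, 108.4, 198.2]
tcp_rot: [3.142, 0.002, 0.183]
contact_force: [0.7, -0.1, 0.7]
opening: 1.0
grasp_force: 0.0
clock: 7.9
eef_pos: [532.0, 108.8, 241.1]
tcp_rot: [-3.141, -0.005, 0.183]
contact_force: [-0.2, -0.6, 0.8]
opening: 1.0
grasp_force: 0.0
t7.9 turn [-0.01 -0.29 -0.02] shift after turn mm [-133.8  398.2   16.1] F [-0.2 -0.6  0.8] open 1.000 grip 0.0 pos [532.  108.8 241.1]
```

View pics/b.png

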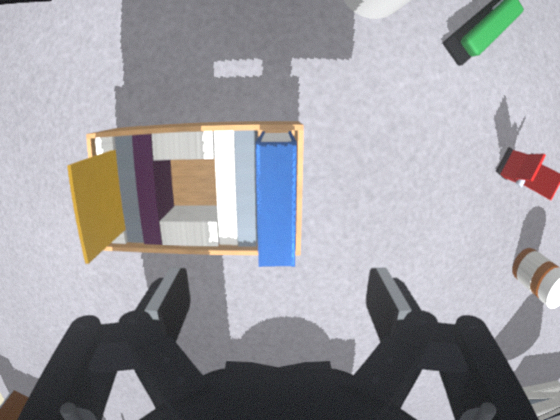

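The book stands upright in the slot (257-297, 143-265), parallel to the walls. Moving to the jar.

```bash
python3 -m inch '[[-0.007,0.02,0,0,0,0,-1],[-0.014,0.042,0,0,0,0,-1],[-0.0145,0.043,0,0,0,0,-1],[-0.0145,0.043,0,0,0,0,-1],[-0.0145,0.043,0,0,0,0,-1],[-0.0145,0.043,0,0,0,0,-1],[-0.0145,0.043,0,0,0,0,-1],[-0.0145,0.043,0,0,0,0,-1]]'
python3 -m inch '[[-0.014,0.042,0.005,0,0,0,-1],[-0.0118,0.0362,0.007,0,0,0,-1],[0,0,0.004,0,0,0,-1],[0,0,0,0,0,0,-1],[0,0,0,0,0,0,-1]]'
python3 - <<'E'
from h import *
from rig import r,eyes
import cv2
s=r.sense();f=eyes.grab_frame('wrist');go(472.9,-307.1,80,.183,s)
im=f['img']; m=cv2.inRange(im,(150,150,150),(255,255,255))
p=wproj(f,s,(472.9,-307.1,95));print('expected lid',p)
n,l,st,ce=cv2.connectedComponentsWithStats(m);i=l[int(p[1]),int(p[0])];print(st[i],ce[i])
u=st[i][0]+st[i][2]/2;v=st[i][1]+st[i][3]/2;print(wrist(f,s,*ce[i],95),wrist(f,s,u,v,95),[wrist(f,s,q,v,95) for q in(st[i][0],st[i][0]+st[i][2])])
cv2.imwrite('pics/j.png',im)
E
```

```text
clock: 8.75
eef_pos: [481.1, -227.2, 236.1]
tcp_rot: [-3.14, 0.002, 0.183]
contact_force: [0.3, 0.1, 0.7]
opening: 1.003
grasp_force: 0.0
clock: 9.25
eef_pos: [470.8, -306.2, 220.7]
tcp_rot: [-3.14, 0.001, 0.183]
contact_force: [0.4, 0.3, -0.2]
opening: 0.999
grasp_force: 0.0
t9.2 turn [-0.1   0.07 -0.  ] shift after turn mm [  1.9   1.2 140.7] F [ 0.4  0.3 -0.2] open 0.999 grip 0.0 pos [ 470.8 -306.2  220.7]
expected lid [278.6984141  203.09201373]
[ 243  167   70   67 3552] [277.52083333 199.88260135]
[ 475.39685551 -305.67021235] [ 474.95473494 -306.14506186] [array([ 469.83113366, -278.26171969]), array([ 480.12934452, -334.02736515])]
```

```bash
python3 -m inch '[[0.0036,0.0008,0.02,0,0,0,-1],[0,0,0.04,0,0,0,-1],[0,0,0.04,0,0,0,-1],[0,0,0.025,0,0,0,-1],[0,0,0.0155,0,0,0,-1],[0,0,0,0,0,0,-1],[0,0,0,0,0,0,1],[0,0,0,0,0,0,1]]' 50
python3 -m inch '[[0,0,0,0,0,0,1],[0,0,0,0,0,0,1],[0,0,0,0,0,0,1]]'
python3 -m inch '[[0,0,-0.01,0,0,0,1],[0,0,-0.02,0,0,0,1],[0,0,-0.03,0,0,0,1],[0,0,-0.03,0,0,0,1],[0,0,-0.02,0,0,0,1],[0,0,-0.01,0,0,0,1],[0,0,0,0,0,0,1]]'
python3 -c "
from h import *
go(513,198.3,205,.183)"
```

```text
clock: 10.1
eef_pos: [475.9, -307.4, 82.6]
tcp_rot: [3.14, -0.001, 0.183]
contact_force: [-0.1, 1.8, 1.8]
opening: 0.695
grasp_force: 0.8
clock: 10.4
eef_pos: [475.8, -307.6, 83.0]
tcp_rot: [3.14, -0.002, 0.183]
contact_force: [-0.9, 3.4, 6.5]
opening: 0.641
grasp_force: 51.9
clock: 11.1
eef_pos: [475.5, -307.9, 203.1]
tcp_rot: [3.139, -0.002, 0.183]
contact_force: [0.0, -0.8, -3.5]
opening: 0.641
grasp_force: 53.4
t11.1 turn [ 0.13 -0.12 -0.02] shift after turn mm [ 129.  -490.9   -1.9] F [ 0.  -0.8 -3.5] open 0.641 grip 53.4 pos [ 475.5 -307.9  203.1]
```

```bash
python3 -m inch '[[0.005,-0.02,-0.015,0,0,0,1],[0.011,-0.042,-0.015,0,0,0,1],[0.0118,-0.0446,-0.007,0,0,0,1],[0.0118,-0.0446,0,0,0,0,1],[0.0118,-0.0446,0,0,0,0,1],[0.0118,-0.0446,0,0,0,0,1],[0.0118,-0.0446,0,0,0,0,1],[0.0118,-0.0446,0,0,0,0,1]]'
python3 -m inch '[[0.0118,-0.0446,0,0,0,0,1],[0.0118,-0.0446,0,0,0,0,1],[0.011,-0.042,0,0,0,0,1],[0.0083,-0.0297,0,0,0,0,1],[0,0,0,0,0,0,1],[0,0,0,0,0,0,1],[0,0,0,0,0,0,1]]'
python3 - <<'E'
from h import *
from rig import r,eyes
import cv2
go(513.7,198.3,88,.183)
cv2.imwrite('pics/d.png',cv2.convertScaleAbs(eyes.grab_frame('wrist')['img'],alpha=1.4))
E
```

```text
clock: 11.9
eef_pos: [499.5, 34.2, 237.1]
tcp_rot: [-3.141, 0.002, 0.183]
contact_force: [1.7, -0.3, -2.4]
opening: 0.636
grasp_force: 53.9
clock: 12.6
eef_pos: [512.8, 197.4, 237.4]
tcp_rot: [3.141, 0.002, 0.182]
contact_force: [0.6, -0.1, -2.8]
opening: 0.641
grasp_force: 53.9
t12.6 turn [ 0.04  0.1  -0.03] shift after turn mm [  1.1  -0.7 149.4] F [ 0.6 -0.1 -2.8] open 0.641 grip 53.9 pos [512.8 197.4 237.4]
```

View pics/d.png

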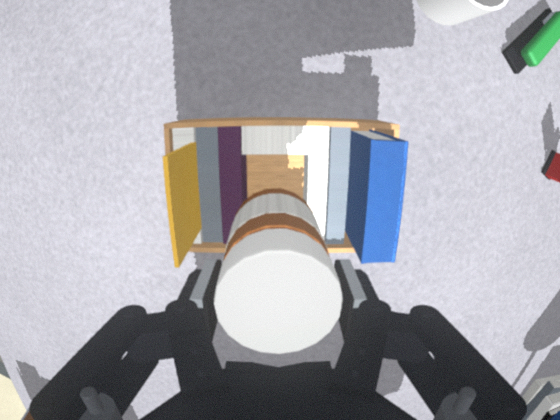

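The jar hangs over the pocket: lid centre at column 278, pocket columns 245-306. I'll apply a small lateral correction and descend.

```bash
python3 -m inch '[[0.0008,-0.0014,0.02,0,0,0,1],[0,0,0.03,0,0,0,1],[0,0,0.02,0,0,0,1],[0,0,0.01,0,0,0,1],[0,0,0.006,0,0,0,1],[0,0,0.006,0,0,0,1],[0,0,0.004,0,0,0,1],[0,0,0,0,0,0,1]]'
python3 -c "
from h import *
go(513.5,198.5,88,.183)"
```

```text
clock: 13.45
eef_pos: [514.0, 199.9, 142.4]
tcp_rot: [-3.142, -0.0, 0.183]
contact_force: [-0.7, 0.8, -3.7]
opening: 0.643
grasp_force: 54.1
t13.4 turn [-0.   -0.01 -0.02] shift after turn mm [-0.7  1.3 54.4] F [-0.7  0.8 -3.7] open 0.643 grip 54.1 pos [514.  199.9 142.4]
```

```bash
python3 -m inch '[[-0.0004,0.0006,0.005,0,0,0,1],[0,0,0.008,0,0,0,1],[0,0,0.01,0,0,0,1],[0,0,0.01,0,0,0,1],[0,0,0.01,0,0,0,1],[0,0,0.006,0,0,0,1],[0,0,0.002,0,0,0,1],[0,0,0,0,0,0,1]]'
python3 -m inch '[[0,0,0.001,0,0,0,1],[0,0,0.001,0,0,0,1],[0,0,0.001,0,0,0,1],[0,0,0,0,0,0,1]]'
```

```text
clock: 14.25
eef_pos: [513.5, 199.3, 90.9]
tcp_rot: [3.141, 0.001, 0.183]
contact_force: [-0.1, 0.4, -1.7]
opening: 0.641
grasp_force: 54.1
clock: 14.65
eef_pos: [513.6, 199.3, 88.3]
tcp_rot: [-3.142, -0.0, 0.183]
contact_force: [-0.5, -0.8, -2.5]
opening: 0.639
grasp_force: 54.1
```

```bash
python3 -m inch '[[0,0,0.0007,0,0,0,1],[0,0,0.0007,0,0,0,1],[0,0,0.0007,0,0,0,1],[0,0,0,0,0,0,1]]'
```

```text
clock: 15.05
eef_pos: [514.4, 199.6, 87.9]
tcp_rot: [-3.141, -0.002, 0.183]
contact_force: [-4.0, -0.9, 15.6]
opening: 0.635
grasp_force: 55.7
```

The floor is reached. Releasing, rising, and turning for the clip.

```bash
python3 -m inch '[[0,0,0,0,0,0,-1],[0,0,0,0,0,0,-1],[0,0,0,0,0,0,-1],[0,0,0,0,0,0,-1],[0,0,-0.02,0,0,0,-1],[0,0,-0.04,0,0,0,-1],[0,0,-0.04,0,0,0,-1],[0,0,-0.04,0,0,0,-1]]'
python3 -m inch '[[0,0,-0.02,0,0,6,-1],[0,0,0,0,0,7,-1],[0,0,0,0,0,7,-1],[0,0,0,0,0,5.7,-1],[0,0,0,0,0,0,-1]]'
python3 - <<'E'
from h import *
from rig import r,eyes
import cv2
go(612.5,-194.8,200,-.265)
cv2.imwrite('pics/e.png',cv2.convertScaleAbs(eyes.grab_frame('wrist')['img'],alpha=1.4))
E
```

```text
clock: 15.85
eef_pos: [513.3, 199.2, 227.4]
tcp_rot: [3.141, 0.001, 0.183]
contact_force: [0.4, -0.5, -0.9]
opening: 1.002
grasp_force: 0.0
clock: 16.35
eef_pos: [513.5, 199.2, 246.1]
tcp_rot: [3.141, 0.0, -0.267]
contact_force: [-0.8, 0.3, -0.2]
opening: 1.001
grasp_force: 0.0
t16.4 turn [ 0.01  0.01 -0.13] shift after turn mm [198.7 354.4  46.1] F [-0.8  0.3 -0.2] open 1.001 grip 0.0 pos [513.5 199.2 246.1]
```

View pics/e.png

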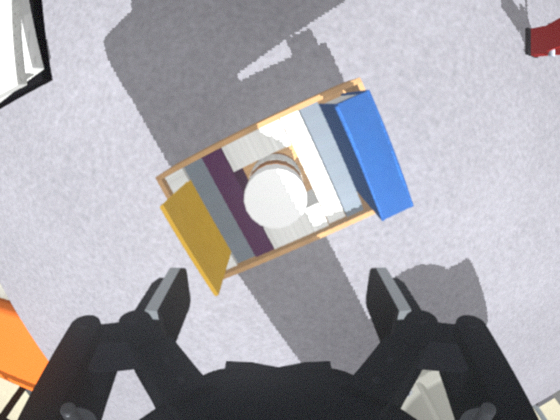

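The jar sits in the pocket (275,195) and the book in its slot. Moving to above the clip.

```bash
python3 -m inch '[[0.01,0.018,0,0,0,0,-1],[0.02,0.0355,0,0,0,0,-1],[0.021,0.038,0,0,0,0,-1],[0.021,0.038,0,0,0,0,-1],[0.021,0.038,0,0,0,0,-1],[0.021,0.038,0,0,0,0,-1],[0.021,0.038,0.005,0,0,0,-1],[0.021,0.038,0.005,0,0,0,-1]]'
python3 -m inch '[[0.021,0.038,0.01,0,0,0,-1],[0.0217,0.0349,0.01,0,0,0,-1],[0,0,0.006,0,0,0,-1],[0,0,0,0,0,0,-1],[0,0,0,0,0,0,-1]]'
python3 - <<'E'
from h import *
from rig import r,eyes
import cv2
s=r.sense();f=eyes.grab_frame('wrist');pickle.dump((f,s),open('w2.pkl','wb'));go(612.5,-194.8,73,-.265,s)
im=f['img'].astype(int);m=((im[...,2]>1.8*im[...,1])&(im[...,2]>60)&(im[...,2]>1.8*im[...,0])).astype(np.uint8)
n,l,st,ce=cv2.connectedComponentsWithStats(m)
for i in range(1,n):
    if st[i][4]>80:
        c=max(cv2.findContours((l==i).astype(np.uint8),0,2)[0],key=cv2.contourArea)
        b=cv2.boxPoints(cv2.minAreaRect(c));print(st[i],ce[i],b.round(0).tolist(),[wrist(f,s,*p,89).round(0).tolist() for p in b])
for X in [(638,-177.2,89),(603.9,-165.5,89),(622.7,-222.4,89),(589.8,-213.6,89),(635,-201,48),(590,-189,48)]: print(wproj(f,s,X).round())
E
```

```text
clock: 17.2
eef_pos: [590.5, -115.1, 236.1]
tcp_rot: [-3.141, -0.0, -0.263]
contact_force: [0.2, 0.2, -0.8]
opening: 1.001
grasp_force: 0.0
clock: 17.7
eef_pos: [611.8, -194.0, 210.0]
tcp_rot: [-3.141, 0.001, -0.264]
contact_force: [-0.2, 0.2, -0.2]
opening: 0.999
grasp_force: 0.0
t17.7 turn [-0.02  0.06  0.05] shift after turn mm [  0.8   0.6 137. ] F [-0.2  0.2 -0.2] open 0.999 grip 0.0 pos [ 611.8 -194.   210. ]
[245 171  26  52 992] [256.70665323 195.50907258] [[245.0, 171.0], [270.0, 171.0], [270.0, 222.0], [245.0, 222.0]] [[647.0, -178.0], [642.0, -196.0], [601.0, -185.0], [607.0, -166.0]]
[283 172  26  54 993] [295.16213494 197.2326284 ] [[283.0, 172.0], [308.0, 172.0], [308.0, 225.0], [283.0, 225.0]] [[639.0, -206.0], [634.0, -225.0], [591.0, -214.0], [596.0, -195.0]]
[248. 182.]
[246. 225.]
[308. 186.]
[307. 226.]
[278. 168.]
[278. 216.]
```

```bash
python3 -m inch '[[0.0008,-0.0005,0.02,0,0,0,-1],[0,0,0.04,0,0,0,-1],[0,0,0.04,0,0,0,-1],[0,0,0.025,0,0,0,-1],[0,0,0.012,0,0,0,-1],[0,0,0,0,0,0,-1],[0,0,0,0,0,0,1],[0,0,0,0,0,0,1]]' 40
python3 -m inch '[[0,0,0,0,0,0,1],[0,0,0,0,0,0,1],[0,0,0,0,0,0,1],[0,0,0,0,0,0,1],[0,0,0,0,0,0,1]]'
python3 -c "
from h import *
go(612.5,-194.8,200,-.265)"
```

```text
clock: 18.55
eef_pos: [614.4, -194.7, 75.1]
tcp_rot: [3.141, -0.003, -0.265]
contact_force: [0.0, -0.7, 0.9]
opening: 0.692
grasp_force: 0.0
clock: 19.05
eef_pos: [616.1, -194.6, 76.9]
tcp_rot: [-3.14, -0.007, -0.267]
contact_force: [1.5, 4.4, 16.9]
opening: 0.213
grasp_force: 43.8
t19.1 turn [-0.07 -0.38 -0.09] shift after turn mm [  -3.4    1.2 -123.1] F [ 1.5  4.4 16.9] open 0.213 grip 43.8 pos [ 616.1 -194.6   76.9]
```

Fully open (opening 0.213). Lifting, turning and carrying it toward the card.

```bash
python3 -m inch '[[0,0,-0.01,0,0,0,1],[0,0,-0.02,0,0,0,1],[0,0,-0.035,0,0,0,1],[0,0,-0.04,0,0,0,1],[0,0,-0.04,0,0,0,1],[0,0,-0.03,0,0,0,1],[0,0,-0.015,0,0,0,1],[0,0,0,0,0,-4,1]]'
python3 -m inch '[[0,0,0,0,0,-6,1],[0,0,0,0,0,-6,1],[0,0,0,0,0,-6,1],[0,0,0,0,0,-3.7,1],[0,0,0,0,0,0,1]]'
python3 - <<'E'
from h import *
from rig import r,eyes
s=r.sense();go(499,275.5,260,.183,s)
f=eyes.grab_frame('wrist');pickle.dump((f,s),open('w3.pkl','wb'))
E
```

```text
clock: 19.85
eef_pos: [614.1, -195.0, 266.2]
tcp_rot: [3.141, -0.004, -0.196]
contact_force: [0.5, 0.2, -1.3]
opening: 0.212
grasp_force: 43.6
clock: 20.35
eef_pos: [612.6, -194.5, 262.5]
tcp_rot: [-3.141, 0.001, 0.184]
contact_force: [-0.5, 0.3, -1.0]
opening: 0.213
grasp_force: 43.6
t20.4 turn [-0.03  0.07  0.03] shift after turn mm [ -26.2 -482.9    2.5] F [-0.5  0.3 -1. ] open 0.213 grip 43.6 pos [ 612.6 -194.5  262.5]
```

```bash
python3 -m inch '[[-0.001,-0.015,0,0,0,0,1],[-0.002,-0.035,0,0,0,0,1],[-0.0025,-0.045,0,0,0,0,1],[-0.0025,-0.045,0,0,0,0,1],[-0.0025,-0.045,0,0,0,0,1],[-0.0025,-0.045,0,0,0,0,1],[-0.0025,-0.045,0,0,0,0,1],[-0.0025,-0.045,0,0,0,0,1]]'
python3 -m inch '[[-0.0025,-0.045,0,0,0,0,1],[-0.0025,-0.045,0,0,0,0,1],[-0.0017,-0.04,0,0,0,0,1],[-0.0015,-0.0329,0,0,0,0,1],[0,0,0,0,0,0,1],[0,0,0,0,0,0,1],[0,0,0,0,0,0,1]]'
python3 - <<'E'
from h import *
from rig import r,eyes
import cv2
s=r.sense();go(499,275.5,260,.183,s)
f=eyes.grab_frame('wrist');pickle.dump((f,s),open('w4.pkl','wb'))
t=eyes.grab_frame('scene');pickle.dump(t,open('s4.pkl','wb'))
p=eyes.grab_frame('top')['img']
def pr(X):
    q=t['R']@np.array(X)+t['t'];return int(t['cx']+t['fx']*q[0]/q[2]),int(t['cy']+t['fy']*q[1]/q[2])
u,v=pr((499,275.5,150));print(u,v)
a=cv2.resize(t['img'][v-65:v+45,u-50:u+45],None,fx=4,fy=4,interpolation=2)
b=f['img'][140:420,140:420];b=cv2.resize(b,(410,410))
o=np.zeros((440,790,3),np.uint8);o[:440,:380]=a;o[:410,380:]=b
cv2.imwrite('pics/f.png',cv2.convertScaleAbs(o,alpha=1.4))
print('origin crop',u-50,v-65)
E
```

```text
clock: 21.2
eef_pos: [535.8, 119.1, 263.2]
tcp_rot: [-3.141, 0.0, 0.181]
contact_force: [1.7, -0.9, -0.9]
opening: 0.213
grasp_force: 43.6
clock: 21.9
eef_pos: [499.3, 274.9, 263.1]
tcp_rot: [3.141, 0.0, 0.182]
contact_force: [0.1, 0.7, -0.2]
opening: 0.21
grasp_force: 43.6
t21.9 turn [ 0.02  0.02 -0.06] shift after turn mm [-0.1 -0.6  3.1] F [ 0.1  0.7 -0.2] open 0.210 grip 43.6 pos [499.3 274.9 263.1]
405 139
origin crop 355 74
```

View pics/f.png

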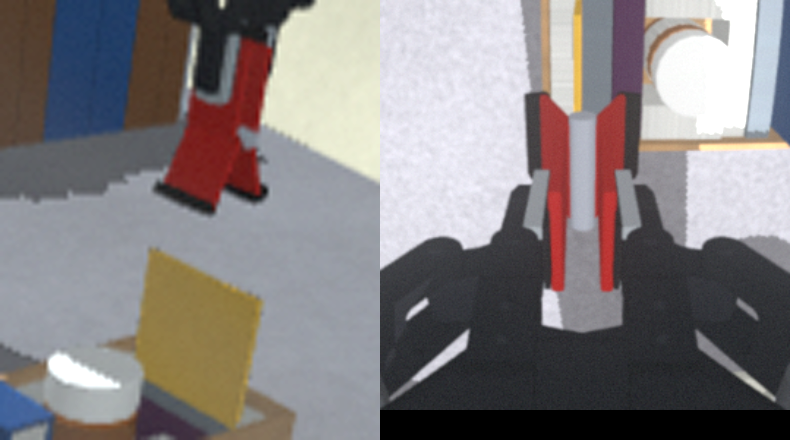

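The last picture shows the clip wide open and upright. Its feet are well above the card, and in the wrist view the card edge (about column 578 in the right panel) lies between the jaws (527-638). Next I'll work out the clip's height and x offset from the foot corners, plus the card's offset.

Run:
```python
from h import *
import cv2
f,s=pickle.load(open('w4.pkl','rb'));t=pickle.load(open('s4.pkl','rb'))
G=Ro.from_euler('z',.182).as_matrix()
def pr(X):
    q=t['R']@np.array(X)+t['t'];return np.array([t['cx']+t['fx']*q[0]/q[2],t['cy']+t['fy']*q[1]/q[2]])
o=np.array([355,74])
for zo in(70,76,82):
    print(zo,[((pr(s['eef_pos']+G@[x,y,z-zo])-o)*4).round().tolist() for x,y,z in((-20,-26,0),(20,-26,0),(20,-15.5,0),(20,26,0),(20,15.5,0),(-20,26,0))])
print('card scene',[((pr(np.array([499,275.5,140])+G@[x,0,0])-o)*4).round().tolist() for x in(-45,45)])
k=410/280;w=lambda X:((wproj(f,s,X)-140)*k+[380,0]).round(1).tolist()
print('card wrist',[w(np.array([499,275.5,140])+G@[x,y,0]) for x in(20,45) for y in (-2,2)])
print('pin wrist',[w(s['eef_pos']+G@[x,0,-30]) for x in(-23,0,23)])
# colour: card top edge in wrist frame
im=f['img'].astype(int)
for v in (150,165,180,195,205): 
    row=im[v,250:310]; c=np.where((row[:,2]>1.6*row[:,0])&(row[:,1]>1.25*row[:,0])&(row[:,2]>100))[0]+250
    print(v,c.tolist())
```

```text
70 [[154.0, 189.0], [204.0, 210.0], [218.0, 207.0], [271.0, 192.0], [258.0, 196.0], [220.0, 172.0]]
76 [[152.0, 199.0], [202.0, 221.0], [216.0, 217.0], [270.0, 202.0], [256.0, 206.0], [219.0, 181.0]]
82 [[151.0, 208.0], [200.0, 231.0], [214.0, 227.0], [268.0, 212.0], [254.0, 216.0], [217.0, 191.0]]
card scene [[146.0, 251.0], [256.0, 303.0]]
card wrist [[583.0, 62.1], [575.5, 62.1], [583.0, 16.0], [575.4, 16.0]]
pin wrist [[580.5, 228.3], [580.4, 176.2], [580.4, 117.5]]
150 [251, 252, 272, 273, 274, 275, 276, 277]
165 [252, 253, 254, 272, 273, 274, 275, 276, 277]
180 [252, 253, 254, 272, 273, 274, 275, 276, 277]
195 [252, 253, 254, 272, 273, 274, 275, 276, 277]
205 [272, 273, 274, 275, 276, 277]
```

```bash
python3 -m inch '[[-0.001,-0.0018,0.006,0,0,0,1],[0,0,0.012,0,0,0,1],[0,0,0.008,0,0,0,1],[0,0,0,0,0,0,1],[0,0,0,0,0,0,1]]'
python3 -c "
from h import *
go(498.3,276.4,193.5,.183)"
```

```text
clock: 22.55
eef_pos: [498.2, 277.0, 236.7]
tcp_rot: [3.141, 0.001, 0.183]
contact_force: [-0.3, 0.0, -0.8]
opening: 0.215
grasp_force: 43.6
t22.6 turn [ 0.02  0.06 -0.02] shift after turn mm [ 0.   0.6 43.2] F [-0.3  0.  -0.8] open 0.215 grip 43.6 pos [498.2 277.  236.7]
```

```bash
python3 -m inch '[[0,0.0005,0.006,0,0,0,1],[0,0,0.009,0,0,0,1],[0,0,0.009,0,0,0,1],[0,0,0.009,0,0,0,1],[0,0,0.007,0,0,0,1],[0,0,0.003,0,0,0,1],[0,0,0,0,0,0,1],[0,0,0,0,0,0,1]]'
python3 -m inch '[[0,0,0,0,0,0,1],[0,0,0,0,0,0,1],[0,0,0,0,0,0,1],[0,0,0,0,0,0,1]]'
python3 - <<'E'
from h import *
from rig import r,eyes
s=r.sense();go(498.3,276.4,193.5,.183,s);print(s['qvel'].round(3))
f=eyes.grab_frame('wrist');im=f['img'].astype(int)
for v in (120,150,180,195):
    row=im[v,220:340]
    c=np.where((row[:,2]>1.6*row[:,0])&(row[:,1]>1.25*row[:,0])&(row[:,2]>90))[0]+220
    d=np.where((row[:,2]>1.8*row[:,1])&(row[:,2]>60))[0]+220
    print(v,'yellow',c.tolist(),'red',d.tolist())
t=eyes.grab_frame('scene');m=t['img'].astype(int)
def pr(X):
    q=t['R']@np.array(X)+t['t'];return (t['cx']+t['fx']*q[0]/q[2],t['cy']+t['fy']*q[1]/q[2])
G=Ro.from_euler('z',.183).as_matrix()
print('card top predicted',[np.round(pr(np.array([499,276,140])+G@[x,0,0]),1) for x in(-45,-20,0,20,45)])
u0,v0=map(int,pr((499,276,140)))
for v in range(v0-22,v0+24,2):
    print(v,''.join('Y' if (b*1.6<R_ and b*1.25<g) else 'r' if R_>1.8*g and R_>50 else 'k' if R_+g+b<120 else '.' for b,g,R_ in m[v,u0-25:u0+25]))
E
```

```text
clock: 23.35
eef_pos: [498.5, 276.7, 194.3]
tcp_rot: [-3.142, -0.0, 0.183]
contact_force: [-0.1, 0.0, 0.1]
opening: 0.212
grasp_force: 43.6
clock: 23.75
eef_pos: [498.5, 276.6, 194.3]
tcp_rot: [-3.142, -0.0, 0.183]
contact_force: [0.5, -0.0, -0.6]
opening: 0.214
grasp_force: 43.6
t23.8 turn [-0.01 -0.01 -0.02] shift after turn mm [-0.2  0.2  0.8] F [ 0.5 -0.  -0.6] open 0.214 grip 43.6 pos [498.5 276.6 194.3]
[ 0.     0.     0.002 -0.001  0.001  0.002]
120 yellow [] red []
150 yellow [246, 247, 248, 249, 250, 275, 276, 277, 278, 279] red []
180 yellow [247, 249, 250, 251, 273, 274, 275, 276, 277, 278, 279] red []
195 yellow [247, 248, 250, 273, 274, 275, 276, 277, 278, 279, 339] red []
card top predicted [array([391.8, 136.6]), array([399. , 140.1]), array([404.9, 143. ]), array([411.1, 145.9]), array([419.1, 149.7])]
120 .....................kkkkkk....rrrrrrrr...........
122 .....................kkkkkk...rrrrrrrr............
124 .....................kkkkkk...rrrrrrrr............
126 ........................kk....rrrrrrr.............
128 ....................rr.......rrrrrrrr.........
[... 294 characters left out ...]
...YYY.rrrrrrrrrrrrrrrrrr...............
142 .............YY.rrrrrrrrrrrrrrrrrrr...............
144 .............YYrrrrrrrrrrrrrrYYYYYrr..............
146 .............Y.rrrrrrrrrrrrrrYYYYYYY..............
148 ..................rrrrrrrrrrYYYYYYYYYYYY..........
150 ............YY........rrrrrYYYYYYYYYYYYYY.........
152 ...........YYYYYY........rYYYYYYYYYYYYYYY.........
154 ...........YYYYYYYYYY.....YYYYYYYYYYYYYYY.........
156 ...........YYYYYYYYYYYYYYYYYYYYYYYYYYYYY..........
158 ..........YYYYYYYYYYYYYYYYYYYYYYYYYYYYYY..........
160 ..........YYYYYYYYYYYYYYYYYYYYYYYYYYYYYY..........
162 ..........YYYYYYYYYYYYYYYYYYYYYYYYYYYYY...........
164 ...........YYYYYYYYYYYYYYYYYYYYYYYYYYYY...........
```

The front foot covers the card's near face and the other jaw is behind it. The edge is about 19 mm in, the card is centred between the jaws, and the contact force is near zero. Handing in.

```bash
python3 -c "
from rig import r
print(r.sign_off())"
```

```text
the job is handed in; nothing more can be done
None
```

I handed the job in at about 24 s: the book and jar were lowered to the carton floor and released, and the clip is held wide open over the middle of the card's top edge. The edge is about 19 mm between the jaws with near-zero contact force; I haven't seen the judge's verdict.

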